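# Hold the case lid at 60 degrees for tacking

### The job

On the welding table a newly made steel case is clamped down; its hinged lid has no stay yet and falls shut by itself. Take the lid by its blue bar handle and swing it all the way open until it rests on its stops to prove the hinge, then bring it back to 60 degrees open from closed (the red mark on the angle disc, within about four degrees) and finish while still holding it there, steady, in the gripper fingers, so that the stay can be tacked on. Move the lid under control, never flung or dropped, and leave the other things on the table where they lie.

Things in the scene. Friction and masses are not known exactly. Their poses are not given: they have to be found in the camera images.
- case: fixed open-topped steel case, 160 (own x) x 240 (own y) x 90 mm high; two low clamps at the foot of its y sides reach 50 mm out, 32 mm high. Origin: centre of its underside, own z up. The hinge runs along own y on the rim of its +x side, away from the robot, with two yellow stops behind it; the lid's free edge with the handle is on the -x side.
- lid (a joint): lid opening in rad: 0 closed (level, as at the start), 1.047 at 60 degrees, 1.658 (95 degrees) on its stops, where it rests by itself just past upright; before upright it falls shut (0.5 to 0.9 kg, almost no friction). The free edge rises and swings to the case's +x. Steel sheet 160 x 240 x 6 mm, yellow strip along the free edge, blue strip on its +y side edge.
- lid_handle (a point): middle of the blue bar handle: round bar 10 mm thick, parallel to the hinge, 62 mm clear between its two posts, centre line 42 mm above the lid's outer face and 15 mm in from the free edge; 145 mm from the hinge along the lid and 48 mm off it along the lid's outward normal. The bar can turn between the fingers. Axes: x towards the hinge, y along the bar, z out of the face.
- lid_hinge (a point): point on the hinge axis at mid width, 90.5 mm above the table, 80 mm from the case's centre along its own +x. It stays in place; its axes turn with the lid (y along the hinge).
- red_mark (a point): outer end of the long red 60-degree mark on the white angle disc at the case's +y end (disc fixed, 75 mm radius, 3 mm thick, centred on the hinge axis 125 mm from the case's middle; black marks at 0, 30 and 90 degrees). The lid's blue side strip lines up with the red mark at 60 degrees.
- stay_strip: bare aluminium flat strip 160 x 22 x 5 mm lying flat (the stay that will be tacked on later); bystander. Origin: centre of its underside.
- magnet_square: magnetic welding square, a triangle of two red sides (100 mm each, along own x and y) and a bare steel long side, 20 mm thick, lying flat, its origin under the middle of the side along x; bystander.
- coupling: short steel pipe coupling, 60 mm outside diameter, 45 mm tall, standing on end; bystander. Origin: centre of its underside.
- hammer: hammer lying on the table, handle along its own -x; bystander. Origin: centre of its underside.
- weld_gun: hand-held welding gun, aluminium body with red rear end and copper nozzle, about 285 mm long, 38 mm thick, lying along its own x; bystander. Origin: centre of its underside.
- wire_brush: brush lying on the table along its own x; bystander. Origin: centre of its underside.

How it is judged (in metres and radians):
On the way:
1. the lid is swung fully open onto its stops (over 92.5 degrees) (value of joint lid above 1.615 rad), for 0.2 s.
At the end, for the whole second after the job is handed in: After having been fully open on its stops, the lid stands still (under 0.1 rad/s) at 60 degrees open, within 4.4 degrees, held by the fingers (over 0.5 N) with no other loose thing touching it; the six loose things lie within 30 mm of where they were (value of joint lid between 0.97 and 1.124 rad and velocity of joint lid between -0.1 and 0.1 rad/s and contact force between the fingers and lid above 0.5 N and contact force between each of stay_strip, magnet_square, coupling, hammer, weld_gun, wire_brush and lid below 0.2 N and distance of each of stay_strip, magnet_square, coupling, hammer, weld_gun, wire_brush from where it was at the start of the episode below 0.03 m); the arm keeps its last pose, push and grip.
It fails at once if the lid is flung or dropped (faster than 4 rad/s) (velocity of joint lid above 4 rad/s or velocity of joint lid below -4 rad/s).
It fails at once if a loose thing on the table is shifted by more than 30 mm (distance of any of stay_strip, magnet_square, coupling, hammer, weld_gun, wire_brush from where it was at the start of the episode above 0.03 m).
It also fails if it takes over 45 s, if anything falls off the work surface, if the arm or the gripper's body presses on something with over 40 N, if the wrist force passes 120 N, or if a joint passes its speed limit or range.

### The arm

A 7-joint arm with a two-finger parallel gripper is mounted at the origin on the work surface. World frame = base frame: x ahead of the robot, y to its left, z up, the work surface at z = 0. Lengths are in mm, angles in rad, forces in N, time in s.
With the tool pointing down it reaches from about 400 to 875 mm from the base axis. Payload 4.4 kg.
Tool frame: the origin (TCP) lies at the very end of the fingers, on their centre line; the grasp point (between the pads) lies 19 mm behind it; z points along the fingers, y is the line along which they close (so a half turn about z gives the same grasp; the last joint's range is limited). The gripper opens to 85 mm and grips with 20 to 120 N. Pads are 22 mm wide; open, the fingers measure 114 mm over their backs; the gripper's body (76 mm by 85 mm) begins 54 mm behind the grasp point. The pads swing forward as they close: fully open they stand 13 mm farther back than shut.
Start: joints at [-1.341, 0.628, 0.038, 1.517, -0.027, 0.996, -0.02], TCP at [189.454, 621.792, 231.313] pointing down, gripper open.
Joint ranges: [-3.06, 3.06], [-0.37, 2.12], [-1.25, 1.32], [0.18, 2.47], [-1.1, 4.24], [0.23, 1.98], [-2.94, 2.94]. Speed limits (rad/s): [2.57, 2.57, 3.14, 3.14, 3.14, 3.14, 3.14].

### API

Orientations are given as [roll, pitch, yaw] about the fixed x, y, z axes, in that order (R = Rz(yaw) Ry(pitch) Rx(roll)).
In Python, from cell import ctrl gives the robot as it stands.
- The arm moves only by the tool step_arm, never from a script. Its argument "series" is a list that holds one entry, the list of rows, each a list of 7 numbers: the turn, a rotation vector about the tool's x, y, z as a fraction of full scale, then the shift along the tool's x, y, z as a fraction of full scale, then the closure, from 0 (fully open) to 1 (shut). In form: [[[ax, ay, az, tx, ty, tz, gripper], ...]]. A call has 1 to 12 rows; each row shifts and turns the commanded pose from where the row before left it, along the tool's axes as they then stand; what a row does not reach is not made up. Full scale, the value 1, is 150 mm for a shift and 45 degrees for a turn. A row lasts 1/10 s, in which the tool goes at most 50 mm and 8.59 degrees, less where a joint would pass 70% of its speed; a pose out of reach is approached as far as the arm can. A call with a number of a shift or a turn outside -1 to 1 is refused whole. A call with a gripper value outside its range is refused whole. The fingers move at their own pace and stop on an object; the grip force is fixed at half the most. Time passes only in rows, so rows that do not move let the fingers close. It gives the time, the measured TCP pose, the force, the opening and the grip force at its end, in the units of the state.
- ctrl.read_state(): the state, without advancing time (a new reading comes with each control period).
- ctrl.get_image(name): name is "scene" or "side" or "wrist"; returns a dict with "img" (400x640x3 uint8, red, green, blue), "fx", "fy", "cx", "cy" (pixels), "R" (3x3) and "t" (3): a world point X has camera coordinates R X + t. Camera axes: x right, y down, z forward; pixel columns grow to the right and rows downward; lengths in mm; the calibration is good to about 2 mm. The wrist camera is an equidistant fisheye: a pixel r from the principal point sees the ray r / f radians off the axis. A picture is of the moment at which its call begins. There is no depth.
- ctrl.finish_job(): hands the job in; it is judged then, once.
Trained networks look in a picture, given as the dict that the camera call returned (one of the last four; its "shot" number tells which), for a name from the list of things; names that differ only in an ending like _2 or _b are one class to them, and where a whole thing is asked for, a point or a joint stands for the part that bears it (a point fixed in the world has none). Each returns a list of dicts, best first, with "score" (0 to 1); they miss things now and then, are a little off and sometimes report something else, mostly with a low value. They report only what shows in the picture. A call takes as long as a camera call.
- ctrl.recognise(picture, thing): "centre" ([column, row] in pixels, amid what is visible of it).
The state is a dict: "clock": time; "qpos": joint angles; "qd": joint speeds; "tau": joint torques, N m; "eef_pos": TCP position; "tool_rot": TCP orientation; "force": force on the tool from outside, world axes, zero at the start; "torque": the same for the moment, N m; "width": finger opening in mm; "gripper_force": force on a finger pad.
Only numpy, scipy, OpenCV 4.12 (cv2) and the standard library are available. Lean on these libraries where they do the work, as an engineer would, in place of code of your own. Each camera call takes 0.05 s, during which the arm holds its last target. There are 200 camera calls.

## Working session

There is one attempt and no reset: what is moved stays moved. The work goes in short steps, Python scripts to look and compute and a tool call to move; the robot and the scene stay as the last step left them, time stands still between calls to the robot, and variables do not carry over. Pictures are saved under pics/ and viewed, at most 10 in all, crops included, and the job is handed in when it is done.

Besides the shell and the picture viewer there is one more tool, called after "Call:" by a JSON object that holds its "api" and its "payload", one argument or row to a line. step_arm: Moves the arm, as the interface text tells. Shift numbers are shares of 150 mm and turn numbers shares of 45 degrees, none past 1 either way. Its arguments: {"type":"object","properties":{"series":{"type":"array","items":{"type":"array","items":{"type":"array","items":{"type":"number","minimum":-1,"maximum":1}}}}},"required":["series"]}

```bash
mkdir -p pics
python3 - <<'E'
from cell import ctrl
import cv2,pickle
s=ctrl.read_state();print(s)
P={}
for n in("scene","side"):
    p=ctrl.get_image(n);P[n]=p
    cv2.imwrite(f"pics/{n}0.png",p["img"][:,:,::-1])
    for t in("lid_handle","lid_hinge","red_mark","case"):
        print(n,t,[(r["centre"],round(r["score"],2)) for r in ctrl.recognise(p,t)[:2]])
pickle.dump(P,open("p0.pkl","wb"))
E
```

```text
{'clock': 0.0, 'qpos': array([-1.34076766,  0.62932702,  0.03848997,  1.51832107, -0.02697376,
        0.99625568, -0.01999421]), 'qd': array([ 0.00080783, -0.00045239, -0.00046964,  0.00049011, -0.00045207,
       -0.00110964, -0.00106158]), 'tau': array([-3.85134890e-04, -5.63408625e+01,  1.22638173e+00, -1.93450338e+01,
        1.10350846e-02,  1.03152005e-02, -4.90215569e-06]), 'eef_pos': array([189.33173167, 621.20682606, 230.4173353 ]), 'tool_rot': array([-3.13980192e+00,  7.16056705e-05,  2.84574634e+00]), 'force': array([-1.02730435, -0.50852226, -0.00274633]), 'torque': array([-0.00902439,  0.01954358,  0.02258412]), 'gripper_force': 0.0, 'width': 85.56667774836836}
scene lid_handle [([266.8, 189.2], 0.94)]
scene lid_hinge [([267.6, 192.5], 0.62)]
scene red_mark [([273.0, 204.4], 0.57)]
scene case [([270.8, 203.8], 0.88)]
side lid_handle [([365.1, 236.7], 0.94)]
side lid_hinge [([364.2, 237.0], 0.75), ([401.1, 207.8], 0.67)]
side red_mark [([368.0, 244.2], 0.97)]
side case [([369.5, 248.3], 0.95)]
```

View pics/scene0.png

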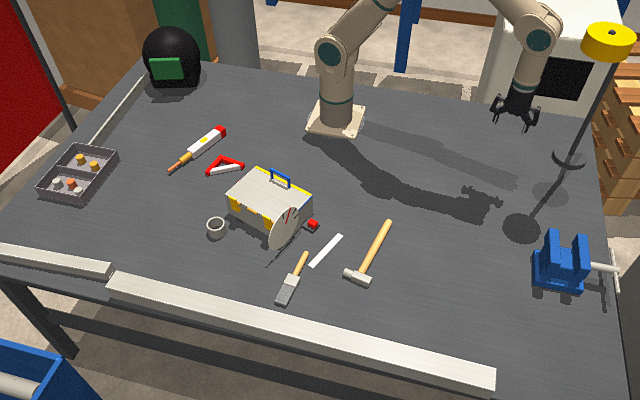

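View pics/side0.png

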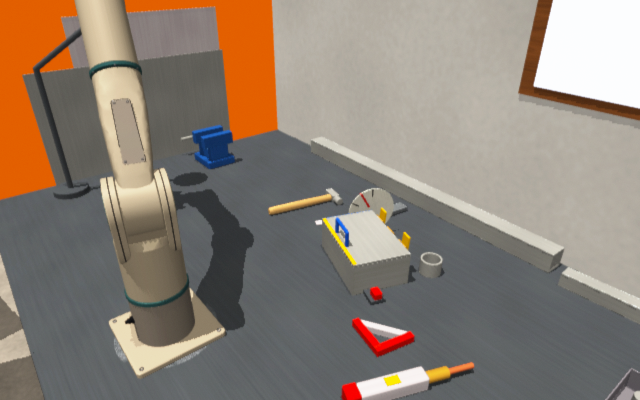

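The scene view shows the case near (270,200) with its handle at (281,178), and the disc at (285,228). In the side view the handle is at (342,232) and the disc at (372,205). I'll enlarge both crops to pick corner points.

Run:
```python
import cv2,pickle,numpy as np
P=pickle.load(open("p0.pkl","rb"))
a=P["scene"]["img"][155:265,215:335,::-1];b=P["side"]["img"][180:300,310:430,::-1]
cv2.imwrite("pics/crop.png",np.hstack([cv2.resize(x,None,fx=f,fy=f,interpolation=2) for x,f in((a[:,:120],3.3),(b[:110],3.3))]))
for n in P:
    p=P[n];h=cv2.cvtColor(p["img"],cv2.COLOR_RGB2HSV);m=cv2.inRange(h,(100,120,60),(130,255,255))
    _,_,st,c=cv2.connectedComponentsWithStats(m)
    for s,q in zip(st[1:],c[1:]):
        if s[4]>15 and 220<q[0]<430 and 150<q[1]<300: print(n,s,q)
    print(p["fx"],p["R"].round(3),p["t"])
```

```text
scene [270 168  20  20 100] [279.87 175.19]
scene [298 195  15  16  23] [305.86956522 201.73913043]
499.37916533093784 [[-0.254  0.967 -0.006]
 [ 0.723  0.186 -0.665]
 [-0.642 -0.174 -0.746]] [  51.37913438 -319.9645493  2032.52214749]
side [336 218  13  29 139] [342.35251799 230.5971223 ]
450.5555556391056 [[ 0.784 -0.621 -0.002]
 [-0.299 -0.374 -0.878]
 [ 0.544  0.689 -0.479]] [-351.38630917  300.01360052 1058.90357429]
```

View pics/crop.png

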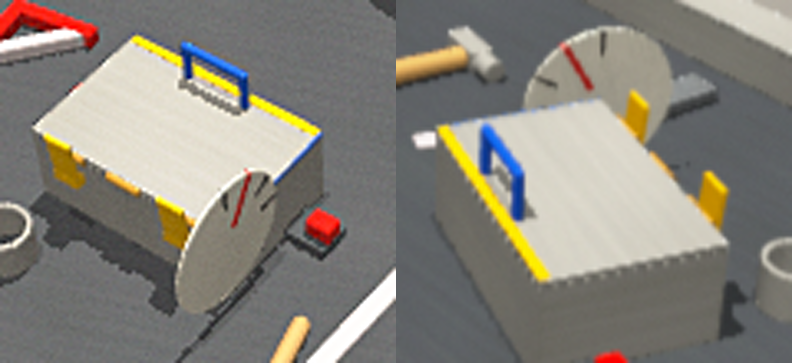

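```bash
cat > h.py <<'E'
import numpy as np,pickle
from scipy.optimize import least_squares
from scipy.spatial.transform import Rotation as Ro
def proj(p,X):
    c=X@p["R"].T+p["t"];return np.c_[p["fx"]*c[:,0]/c[:,2]+p["cx"],p["fy"]*c[:,1]/c[:,2]+p["cy"]]
E
python3 - <<'E'
from h import *
P=pickle.load(open("p0.pkl","rb"))
A=np.array([[-80,-120,96.5],[-80,120,96.5],[80,-120,96.5],[80,120,96.5],[-65,-36,143],[-65,36,143]])
obs={"scene":([0,1,2,4,5],[[255.9,166.2],[312,194.7],[225.9,193.5],[271.1,168.6],[289.5,177.7]]),
"side":([1,0,2,3,5,4],[[323.3,218.5],[355.2,264.8],[410.3,253.6],[373.3,209.7],[337,218.5],[347.6,228.5]])}
def W(v,A): return A@Ro.from_euler("z",v[2]).as_matrix().T+[v[0],v[1],0]
f=lambda v:np.concatenate([(proj(P[n],W(v,A[i]))-o).ravel() for n,(i,o) in obs.items()])
for y0 in(0,1,-1):
    r=least_squares(f,[500,0,y0],x_scale=[100,100,1],loss="soft_l1");print(r.x,r.cost)
print(f(r.x).reshape(-1,2).round(1));np.save("pose.npy",r.x)
print(W(r.x,np.array([[-65,0,138.5],[80,0,90.5]])))
E
```

```text
[ 5.38670588e+02 -9.56023885e+01 -3.60071080e-01] 7.032029201589518
[ 5.38670588e+02 -9.56023892e+01 -3.60071107e-01] 7.032029201592598
[ 5.38670588e+02 -9.56023885e+01 -3.60071081e-01] 7.0320292015895465
[[-0.1 -0.3]
 [ 0.1  0.9]
 [-1.9  0.6]
 [-0.3  0.2]
 [-1.4  0.1]
 [-0.9 -0.6]
 [-2.2  0.1]
 [ 0.5 -0.2]
 [-0.6 -0.1]
 [ 0.4 -1.1]
 [-0.7  2.3]]
[[ 477.83892233  -72.7002393   138.5       ]
 [ 613.54033063 -123.789649     90.5       ]]
```

```bash
cat >> h.py <<'E'
v=np.load("pose.npy");HZ=90.5
ex=np.array([np.cos(v[2]),np.sin(v[2]),0]);hinge=np.array([v[0],v[1],HZ])+80*ex
def Rd(yaw,tilt=0): # tool y along case +x at yaw=v2+90deg
    return Ro.from_euler("z",yaw)*Ro.from_euler("y",0)*Ro.from_euler("x",np.pi+tilt)
def tcp(deg,off=19,h=None): # TCP for tool-down grasp with lid at deg
    a=np.radians(deg)+np.arctan2(48,145);r=np.hypot(145,48)
    return (hinge if h is None else h)-r*np.cos(a)*ex+[0,0,r*np.sin(a)-off]
def rows(R,p,targets,g):
    out=[]
    for q,Rt in targets:
        w=(R.inv()*Rt).as_rotvec();s=R.inv().apply(q-p)
        out.append([*(np.degrees(w)/45).round(3),*(s/150).round(3),g]);R=Rt;p=q
    return out
def show(r): print("[["+",".join("["+",".join(f"{x:g}" for x in q)+"]" for q in r)+"]]")
E
python3 - <<'E'
from cell import ctrl
from h import *
s=ctrl.read_state();p=s["eef_pos"];R=Ro.from_euler("xyz",s["tool_rot"])
g=tcp(0)+[0,0,75];y1=v[2]+np.pi/2
y0=s["tool_rot"][2];print(g,y0,y1)
N=22;r0,a0=np.hypot(*p[:2]),np.arctan2(p[1],p[0]);r1,a1=np.hypot(*g[:2]),np.arctan2(g[1],g[0])
T=[]
for k in range(1,N+1):
    u=(1-np.cos(np.pi*k/N))/2*.3+.7*k/N
    r=r0+(r1-r0)*u;a=a0+(a1-a0)*u
    T.append((np.array([r*np.cos(a),r*np.sin(a),p[2]+(g[2]-p[2])*u]),Rd(y0+(y1-y0)*u)))
o=rows(R,p,T,0);show(o[:11]);show(o[11:])
E
```

```text
[477.83892233 -72.7002393  194.5       ] 2.8458108455592703 1.210725246133467
[[[-0,-0,0.069,-0.204,-0.042,0.008,0],[-0,-0,0.076,-0.221,-0.045,0.009,0],[-0,-0,0.082,-0.237,-0.047,0.01,0],[0,-0,0.088,-0.251,-0.049,0.01,0],[0,-0,0.093,-0.264,-0.05,0.011,0],[0,-0,0.098,-0.274,-0.05,0.012,0],[0,-0,0.102,-0.283,-0.05,0.012,0],[-0,-0,0.105,-0.289,-0.049,0.012,0],[0,-0,0.108,-0.292,-0.048,0.013,0],[0,-0,0.11,-0.293,-0.045,0.013,0],[0,-0,0.111,-0.291,-0.043,0.013,0]]]
[[[-0,-0,0.111,-0.287,-0.04,0.013,0],[0,-0,0.11,-0.281,-0.037,0.013,0],[0,-0,0.108,-0.273,-0.033,0.013,0],[0,-0,0.105,-0.262,-0.03,0.012,0],[0,-0,0.102,-0.25,-0.026,0.012,0],[0,-0,0.098,-0.237,-0.023,0.012,0],[0,-0,0.093,-0.222,-0.02,0.011,0],[-0,-0,0.088,-0.207,-0.017,0.01,0],[-0,-0,0.082,-0.191,-0.014,0.01,0],[0,-0,0.076,-0.174,-0.011,0.009,0],[0,-0,0.069,-0.158,-0.009,0.008,0]]]
```

Call:
{"api": "step_arm", "payload": {
  "series": [
    [[0,0,0.07,-0.204,-0.042,0.008,0],[0,0,0.076,-0.221,-0.045,0.009,0],[0,0,0.082,-0.237,-0.047,0.01,0],[0,0,0.088,-0.25,-0.049,0.01,0],[0,0,0.093,-0.264,-0.05,0.011,0],[0,0,0.098,-0.274,-0.05,0.012,0],[0,0,0.102,-0.283,-0.05,0.012,0],[0,0,0.105,-0.289,-0.049,0.012,0],[0,0,0.108,-0.292,-0.048,0.013,0],[0,0,0.11,-0.293,-0.045,0.013,0],[0,0,0.11,-0.29,-0.043,0.013,0]]
  ]
}}

```text
clock: 1.6
eef_pos: [480.2, 300.1, 213.0]
tool_rot: [3.14, -0.0, 2.024]
force: [0.3, 1.0, 0.3]
width: 85.5
gripper_force: 0.0
```

Call:
{"api": "step_arm", "payload": {
  "series": [
    [[0,0,0.11,-0.287,-0.04,0.013,0],[0,0,0.11,-0.28,-0.037,0.013,0],[0,0,0.108,-0.273,-0.033,0.013,0],[0,0,0.105,-0.262,-0.03,0.012,0],[0,0,0.102,-0.25,-0.026,0.012,0],[0,0,0.098,-0.237,-0.023,0.012,0],[0,0,0.093,-0.222,-0.02,0.011,0],[0,0,0.088,-0.207,-0.017,0.01,0],[0,0,0.082,-0.19,-0.014,0.01,0],[0,0,0.076,-0.174,-0.011,0.009,0],[0,0,0.07,-0.158,-0.009,0.008,0]]
  ]
}}

```text
clock: 2.7
eef_pos: [476.7, -74.1, 194.6]
tool_rot: [3.141, -0.0, 1.206]
force: [1.3, 1.2, 0.0]
width: 85.4
gripper_force: 0.0
```

Run:
```python
from cell import ctrl
from h import *
import cv2
s=ctrl.read_state();print(s["clock"],s["eef_pos"],s["tool_rot"],s["qpos"].round(2),s["qd"].round(2),tcp(0)+[0,0,75],v[2]+np.pi/2)
p=ctrl.get_image("wrist");pickle.dump(p,open("w.pkl","wb"));cv2.imwrite("pics/w1.png",p["img"][:,:,::-1])
# expected handle pixel
for X in [tcp(0,0),tcp(0,0)+36*np.cross([0,0,1],ex),tcp(0,0)-36*np.cross([0,0,1],ex)]:
    c=p["R"]@X+p["t"];th=np.arctan2(np.hypot(c[0],c[1]),c[2]);u=c[:2]/np.hypot(c[0],c[1])*th
    print(p["fx"]*u[0]+p["cx"],p["fy"]*u[1]+p["cy"])
print(ctrl.recognise(p,"lid_handle"))
```

```text
2.7 [476.73475775 -74.13440358 194.5921797 ] [ 3.14086863e+00 -8.47675496e-05  1.20594061e+00] [-0.24  0.48  0.47  2.02 -0.33  0.71  0.08] [ 0.36 -0.03  0.13  0.15 -0.11 -0.08  0.05] [477.83892233 -72.7002393  194.5       ] 1.210725246133467
324.8790900292558 214.47409783486765
324.6879410191132 161.65599984703877
325.0231331412569 261.7353813426385
[{'centre': [390.5, 170.6], 'score': 0.8}]
```

View pics/w1.png

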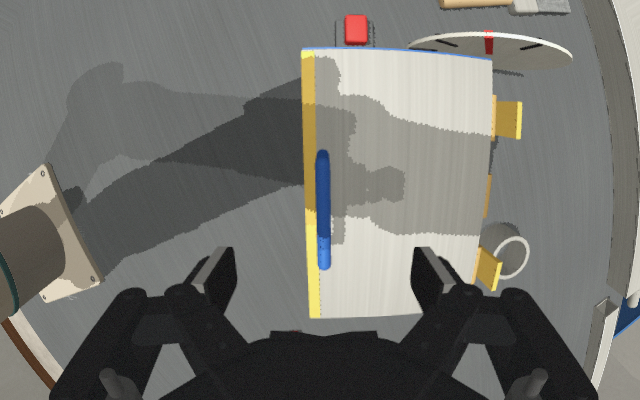

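The wrist picture shows the bar from (322,153) to (324,268), within about 3 mm of the prediction. I'll make that small correction and descend.

```bash
python3 - <<'E'
from cell import ctrl
from h import *
ey=np.cross([0,0,1],ex)
v[:2]+=(-1.3*ex+2.5*ey)[:2];np.save("pose.npy",v)
E
python3 - <<'E'
from cell import ctrl
from h import *
s=ctrl.read_state();p=s["eef_pos"];R=Ro.from_euler("xyz",s["tool_rot"]);Rt=Rd(v[2]+np.pi/2)
g=tcp(0)
show(rows(R,p,[(p+(g-p)*k/4,Rt) for k in(1,2,3,4)],0))
E
```

```text
[[[0,0.002,-0.01,0.011,-0.001,0.125,0],[0,0,0,0.011,-0.001,0.125,0],[0,0,0,0.011,-0.001,0.125,0],[0,0,0,0.011,-0.001,0.125,0]]]
```

Call:
{"api": "step_arm", "payload": {
  "series": [
    [[0,0,-0.01,0.01,0,0.125,0],[0,0,0,0.01,0,0.125,0],[0,0,0,0.01,0,0.125,0],[0,0,0,0.01,0,0.125,0],[0,0,0,0,0,0,0.5],[0,0,0,0,0,0,1],[0,0,0,0,0,0,1],[0,0,0,0,0,0,1],[0,0,0,0,0,0,1],[0,0,0,0,0,0,1],[0,0,0,0,0,0,1],[0,0,0,0,0,0,1]]
  ]
}}

```text
clock: 4.0
eef_pos: [479.3, -67.1, 120.2]
tool_rot: [3.141, -0.001, 1.217]
force: [-0.8, 0.8, 4.1]
width: 7.5
gripper_force: 58.5
```

Run:
```python
from cell import ctrl
from h import *
s=ctrl.read_state();p=s["eef_pos"];R=Ro.from_euler("xyz",s["tool_rot"])
print(s["clock"],p,tcp(0),s["force"],s["torque"],s["width"],s["gripper_force"])
T=[(p-tcp(0)+tcp(d),R) for d in [1,3,7,12,17,22,27,32,36,40,43,45]]
show(rows(R,p,T,1))
```

```text
4.0 [479.28514083 -67.05122388 120.15545268] [477.5031409  -69.90251686 119.5       ] [-0.82632502  0.84011532  4.11003727] [0.10232294 0.17214015 0.08669665] 7.455076676760406 58.51303160190582
[[[0,0,0,-0,0.006,-0.017,1],[0,0,0,-0,0.012,-0.033,1],[0,0,0,-0,0.028,-0.065,1],[0,0,0,-0,0.042,-0.079,1],[0,0,0,-0,0.048,-0.075,1],[0,0,0,-0,0.055,-0.07,1],[0,0,0,-0,0.06,-0.065,1],[0,0,0,-0,0.066,-0.06,1],[0,0,0,-0,0.056,-0.043,1],[0,0,0,-0,0.059,-0.039,1],[0,0,0,-0,0.046,-0.027,1],[0,0,0,-0,0.031,-0.016,1]]]
```

Call:
{"api": "step_arm", "payload": {
  "series": [
    [[0,0,0,0,0.006,-0.017,1],[0,0,0,0,0.012,-0.033,1],[0,0,0,0,0,0,1]]
  ]
}}

```text
clock: 4.3
eef_pos: [481.5, -67.9, 127.1]
tool_rot: [-3.141, -0.0, 1.217]
force: [0.0, 1.5, -5.4]
width: 7.6
gripper_force: 58.5
```

Run:
```python
from cell import ctrl
from h import *
import cv2
s=ctrl.read_state();print(s["eef_pos"],s["force"],s["width"],s["gripper_force"])
p=ctrl.get_image("wrist")["img"][120:360,200:440,::-1];q=ctrl.get_image("side")["img"][180:300,300:420,::-1]
cv2.imwrite("pics/w2.png",np.hstack([cv2.resize(x,(400,400),interpolation=2) for x in(p,q)]))
```

```text
[481.51265865 -67.90384642 127.11454059] [ 0.03088727  1.54917073 -5.39980679] 7.57314282011122 58.52585434913635
```

View pics/w2.png

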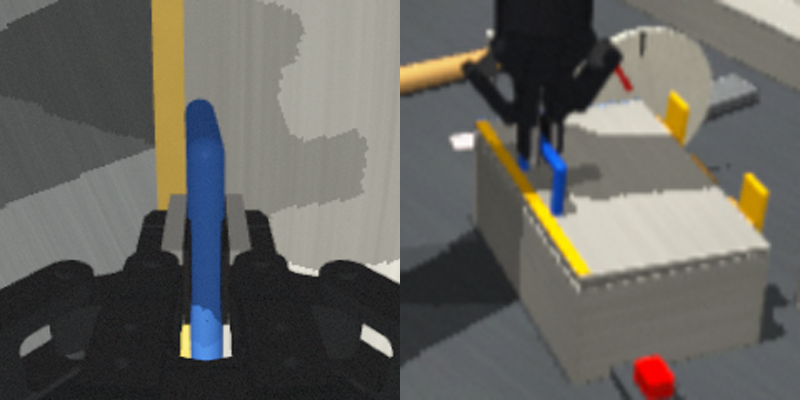

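The bar sits between both pads and the lid has lifted clear of the rim by a few degrees. Continuing along the arc.

Call:
{"api": "step_arm", "payload": {
  "series": [
    [[0,0,0,0,0.028,-0.065,1],[0,0,0,0,0.042,-0.079,1],[0,0,0,0,0.048,-0.075,1],[0,0,0,0,0.055,-0.07,1],[0,0,0,0,0.06,-0.065,1],[0,0,0,0,0.066,-0.06,1],[0,0,0,0,0.056,-0.043,1],[0,0,0,0,0.06,-0.04,1],[0,0,0,0,0.046,-0.027,1],[0,0,0,0,0.03,-0.016,1],[0,0,0,0,0,0,1]]
  ]
}}

```text
clock: 5.5
eef_pos: [545.8, -91.2, 208.8]
tool_rot: [-3.13, -0.002, 1.217]
force: [-13.7, 7.7, 16.8]
width: 7.7
gripper_force: 59.4
```

Run:
```python
from cell import ctrl
from h import *
s=ctrl.read_state();p=s["eef_pos"];R=Ro.from_euler("xyz",s["tool_rot"])
p0=np.array([479.3,-67.1,120.2]);o=p0-tcp(0);c=o+tcp(45)
print(p,c,s["force"],s["torque"],s["width"],s["gripper_force"],s["qpos"].round(2))
d=p-hinge-o+[0,0,19];print("lid deg",np.degrees(np.arctan2(d[2],-(d@ex)))-18.32,"r",np.hypot(d[2],d@ex))
show(rows(R,c,[(o+tcp(t),R) for t in [47,51,56,61,66,71,76,81,85,88,90,90]],1))
show(rows(R,o+tcp(90),[(o+tcp(t),R) for t in [92,94,95,95.5]],1))
```

```text
[545.82437387 -91.19968986 208.83121725] [550.81056386 -94.02258349 208.67160877] [-13.67261891   7.7375016   16.78551988] [1.35497519 2.95288312 0.05642502] 7.650497757193626 59.37256872653961 [-0.19  0.56  0.47  1.81 -0.33  0.85  0.09]
lid deg 43.15872135454511 r 155.50309746922233
[[[0,0,0,-0,0.032,-0.016,1],[0,0,0,-0,0.065,-0.028,1],[0,0,0,-0,0.084,-0.029,1],[0,0,0,-0.001,0.086,-0.021,1],[0,0,0,-0.001,0.088,-0.014,1],[0,0,0,-0.001,0.089,-0.006,1],[0,0,0,-0.001,0.089,0.002,1],[0,0,0,-0.001,0.088,0.01,1],[0,0,0,-0,0.07,0.013,1],[0,0,0,-0,0.052,0.013,1],[0,0,0,-0,0.034,0.01,1],[0,0,0,0,0,0,1]]]
[[[0,0,0,-0,0.034,0.011,1],[0,0,0,-0,0.033,0.013,1],[0,0,0,-0,0.016,0.007,1],[0,0,0,-0,0.008,0.003,1]]]
```

Run:
```python
from cell import ctrl
from h import *
R=Ro.from_euler("xyz",[np.pi,0,1.217])
o=np.array([479.3,-67.1,120.2])-tcp(0);c=o+tcp(45);o2=o-1.3*ex+[0,0,2.7]
show(rows(R,c,[(o2+tcp(t),R) for t in [47,50,54,59,64,69,73,77,79,80]],1))
```

```text
[[[0,0,0,-0,0.023,-0.033,1],[0,0,0,-0,0.049,-0.021,1],[0,0,0,-0,0.067,-0.024,1],[0,0,0,-0.001,0.086,-0.023,1],[0,0,0,-0.001,0.087,-0.016,1],[0,0,0,-0.001,0.088,-0.008,1],[0,0,0,-0,0.071,-0.001,1],[0,0,0,-0,0.071,0.004,1],[0,0,0,-0,0.035,0.004,1],[0,0,0,-0,0.018,0.002,1]]]
```

Call:
{"api": "step_arm", "payload": {
  "series": [
    [[0,0,0,0,0.023,-0.033,1],[0,0,0,0,0.05,-0.021,1],[0,0,0,0,0.067,-0.024,1],[0,0,0,0,0.086,-0.023,1],[0,0,0,0,0.087,-0.016,1],[0,0,0,0,0.088,-0.008,1],[0,0,0,0,0.07,-0.001,1],[0,0,0,0,0.07,0.004,1],[0,0,0,0,0.035,0.004,1],[0,0,0,0,0.018,0.002,1],[0,0,0,0,0,0,1]]
  ]
}}

```text
clock: 6.6
eef_pos: [635.8, -124.0, 226.3]
tool_rot: [3.139, -0.001, 1.218]
force: [1.3, 3.2, 3.8]
width: 7.5
gripper_force: 63.4
```

Run:
```python
from cell import ctrl
from h import *
import cv2
s=ctrl.read_state();p=s["eef_pos"]
o=np.array([479.3,-67.1,120.2])-tcp(0)-1.3*ex+[0,0,2.7];c=o+tcp(80)
print(p,c,(p-c)@ex,s["tool_rot"],s["force"],s["force"]@ex,s["torque"],s["width"],s["gripper_force"])
d=p-hinge-o+[0,0,19];print("lid deg",np.degrees(np.arctan2(d[2],-(d@ex)))-18.32,"r",np.hypot(d[2],d@ex))
a=ctrl.get_image("scene")["img"][110:260,200:350,::-1];q=ctrl.get_image("side")["img"][130:280,290:440,::-1]
cv2.imwrite("pics/w3.png",np.hstack([cv2.resize(x,(400,400),interpolation=2) for x in(a,q)]))
```

```text
[ 635.79900042 -124.03252048  226.25575451] [ 634.45985447 -125.51520344  226.03223671] 0.7308592737651836 [ 3.13874161e+00 -1.46154069e-03  1.21753437e+00] [1.25508834 3.21517967 3.81044936] 0.04176292084705199 [ 0.65719203 -0.03784145  0.08270742] 7.475324252311531 63.431843519210815
lid deg 80.25492130735171 r 153.0667748943865
```

View pics/w3.png

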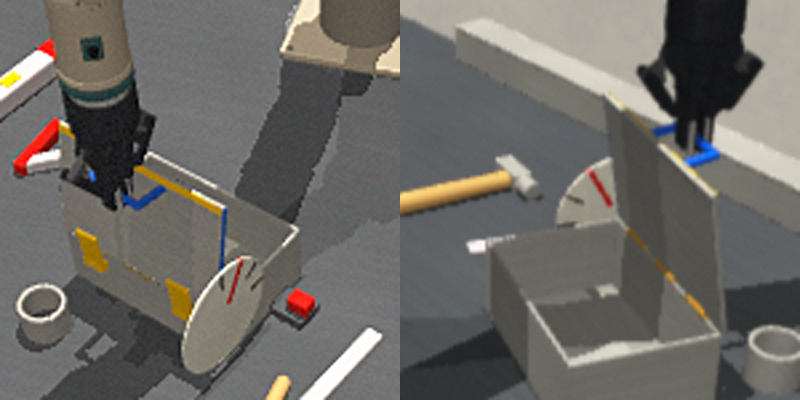

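The lid stands at about 80°, gripped, with small forces. Next is the push onto the stops.

Run:
```python
from h import *
R=Ro.from_euler("xyz",[np.pi,0,1.2175])
o=np.array([479.3,-67.1,120.2])-tcp(0)-1.3*ex+[0,0,2.7]
show(rows(R,o+tcp(80),[(o+tcp(t),R) for t in [82,85,88,91,93,94.5,95.5,96]],1))
```

```text
[[[0,0,0,-0,0.035,0.006,1],[0,0,0,-0,0.052,0.011,1],[0,0,0,-0,0.052,0.014,1],[0,0,0,-0,0.051,0.016,1],[0,0,0,-0,0.033,0.012,1],[0,0,0,-0,0.025,0.01,1],[0,0,0,-0,0.016,0.007,1],[0,0,0,-0,0.008,0.004,1]]]
```

Call:
{"api": "step_arm", "payload": {
  "series": [
    [[0,0,0,0,0.035,0.006,1],[0,0,0,0,0.052,0.011,1],[0,0,0,0,0.052,0.014,1],[0,0,0,0,0.05,0.016,1],[0,0,0,0,0.033,0.012,1],[0,0,0,0,0.025,0.01,1],[0,0,0,0,0.016,0.007,1],[0,0,0,0,0.008,0.004,1],[0,0,0,0,0,0,1],[0,0,0,0,0,0,1],[0,0,0,0,0,0,1]]
  ]
}}

```text
clock: 7.8
eef_pos: [672.3, -137.4, 214.2]
tool_rot: [-3.141, -0.002, 1.218]
force: [-1.3, 5.8, 9.5]
width: 7.2
gripper_force: 65.6
```

```bash
cat > st.py <<'E'
from cell import ctrl
from h import *
import sys
t=float(sys.argv[1]);s=ctrl.read_state();p=s["eef_pos"]
o=np.array([479.3,-67.1,120.2])-tcp(0)-1.3*ex+[0,0,2.7];c=o+tcp(t)
print(s["clock"],p,(p-c)@ex,(p-c)[2],s["tool_rot"],s["force"],s["force"]@ex,s["torque"],s["width"],s["gripper_force"])
d=p-hinge-o+[0,0,19];print("lid deg",np.degrees(np.arctan2(d[2],-(d@ex)))-18.32,"r",np.hypot(d[2],d@ex))
E
python3 st.py 96
```

```text
7.8 [ 672.29643229 -137.35440173  214.17940332] -1.2202741984016285 0.09109472773542393 [-3.14082346e+00 -1.82471537e-03  1.21765612e+00] [-1.32708994  5.8026505   9.53467842] -3.286496293278545 [1.21990447 0.51334148 0.06917923] 7.219339838610497 65.64929008483887
lid deg 95.5639291698244 r 152.3232120989353
```

Estimated 95.6°, but the force is small. I'll press a little further to confirm it is really on the stops.

Call:
{"api": "step_arm", "payload": {
  "series": [
    [[0,0,0,0,0.02,0.01,1],[0,0,0,0,0.02,0.01,1],[0,0,0,0,0,0,1],[0,0,0,0,0,0,1],[0,0,0,0,0,0,1]]
  ]
}}

```text
clock: 8.3
eef_pos: [672.3, -137.3, 214.0]
tool_rot: [-3.129, -0.004, 1.218]
force: [-20.1, 12.2, 32.3]
width: 7.6
gripper_force: 68.2
```

```bash
python3 st.py 96
python3 - <<'E'
from cell import ctrl
import cv2,numpy as np
a=ctrl.get_image("scene")["img"][110:260,200:350,::-1];q=ctrl.get_image("side")["img"][130:280,290:440,::-1]
cv2.imwrite("pics/w4.png",np.hstack([cv2.resize(x,(400,400),interpolation=2) for x in(a,q)]))
E
```

```text
8.3 [ 672.30959169 -137.28255322  213.97232178] -1.2332738431028258 -0.11598680827387398 [-3.12868736 -0.00362117  1.21760625] [-20.10607119  12.16744364  32.31776377] -23.10379095986803 [2.66801106 4.55330758 0.05070836] 7.636093152943742 68.22637975215912
lid deg 95.59103043081001 r 152.12861711612678
```

View pics/w4.png

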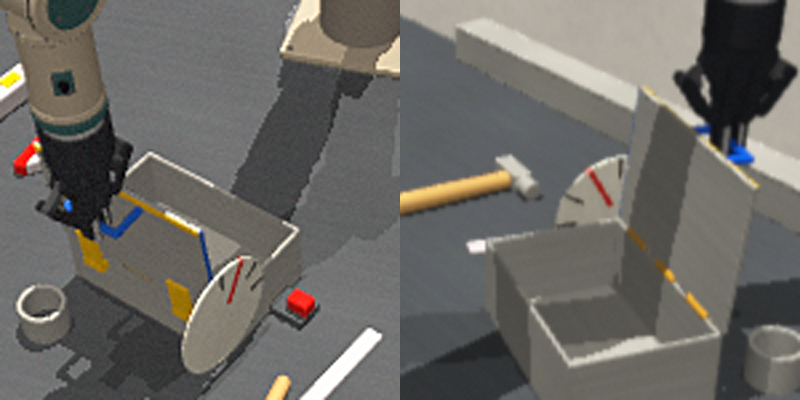

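The tool did not move while the force rose to 23 N, and the lid lies back against the yellow stops. The estimate reads 95.6° there against a true 95°. Now back to 60°.

Run:
```python
from h import *
R=Ro.from_euler("xyz",[np.pi,0,1.2175])
o=np.array([479.3,-67.1,120.2])-tcp(0)-1.3*ex+[0,0,2.7]
show(rows(R,o+tcp(96),[(o+tcp(t),R) for t in [95,93,90,86.5,83,79.5,76,72.5,69,66,63.5]],1))
show(rows(R,o+tcp(63.5),[(o+tcp(t),R) for t in [62,61,60.5]],1))
```

```text
[[[0,0,0,0,-0.016,-0.007,1],[0,0,0,0,-0.033,-0.013,1],[0,0,0,0,-0.05,-0.018,1],[0,0,0,0,-0.06,-0.018,1],[0,0,0,0,-0.061,-0.014,1],[0,0,0,0,-0.061,-0.01,1],[0,0,0,0,-0.062,-0.007,1],[0,0,0,0,-0.062,-0.003,1],[0,0,0,0,-0.062,0.001,1],[0,0,0,0,-0.053,0.004,1],[0,0,0,0,-0.044,0.005,1]]]
[[[0,0,0,0,-0.026,0.004,1],[0,0,0,0,-0.017,0.003,1],[0,0,0,0,-0.009,0.002,1]]]
```

Call:
{"api": "step_arm", "payload": {
  "series": [
    [[0,0,0,0,-0.04,-0.02,1],[0,0,0,0,-0.016,-0.007,1],[0,0,0,0,-0.033,-0.013,1],[0,0,0,0,-0.05,-0.018,1],[0,0,0,0,-0.06,-0.018,1],[0,0,0,0,-0.06,-0.014,1],[0,0,0,0,-0.06,-0.01,1],[0,0,0,0,-0.062,-0.007,1],[0,0,0,0,-0.062,-0.003,1],[0,0,0,0,-0.062,0.001,1],[0,0,0,0,-0.053,0.004,1],[0,0,0,0,-0.044,0.005,1]]
  ]
}}

```text
clock: 9.6
eef_pos: [594.1, -109.2, 225.9]
tool_rot: [3.139, -0.001, 1.217]
force: [1.3, 4.2, 5.8]
width: 7.8
gripper_force: 63.5
```

Call:
{"api": "step_arm", "payload": {
  "series": [
    [[0,0,0,0,-0.026,0.004,1],[0,0,0,0,-0.017,0.003,1],[0,0,0,0,-0.01,0.002,1],[0,0,0,0,0,0,1],[0,0,0,0,0,0,1],[0,0,0,0,0,0,1],[0,0,0,0,0,0,1]]
  ]
}}

```text
clock: 10.3
eef_pos: [586.3, -106.4, 224.4]
tool_rot: [3.141, -0.001, 1.217]
force: [-0.2, 5.5, 7.2]
width: 7.4
gripper_force: 63.9
```

```bash
python3 st.py 60.5
python3 - <<'E'
from cell import ctrl
import cv2,numpy as np
a=ctrl.get_image("scene")["img"][110:260,200:350,::-1];q=ctrl.get_image("side")["img"][130:280,290:440,::-1]
cv2.imwrite("pics/w5.png",np.hstack([cv2.resize(x,(400,400),interpolation=2) for x in(a,q)]))
E
python3 st.py 60.5
```

```text
10.3 [ 586.25469051 -106.40796883  224.41785756] -0.12998097584828658 -0.32004923438702804 [ 3.14074391e+00 -5.77075085e-04  1.21727877e+00] [-0.16735058  5.47144507  7.17423806] -2.0844317779980317 [ 0.94442714 -0.25067559  0.14197568] 7.35641570187692 63.886470794677734
lid deg 60.42507062939381 r 152.44969502703674
10.4 [ 586.25608526 -106.40262229  224.425544  ] -0.13055946841607285 -0.31236279282964574 [ 3.14072727e+00 -6.08215547e-04  1.21725619e+00] [0.97181202 4.4066321  6.38832198] -0.6431446400871054 [ 0.91838263 -0.28149549  0.15037393] 7.805820942120634 63.885802030563354
lid deg 60.425421201656185 r 152.45734655670338
```

View pics/w5.png

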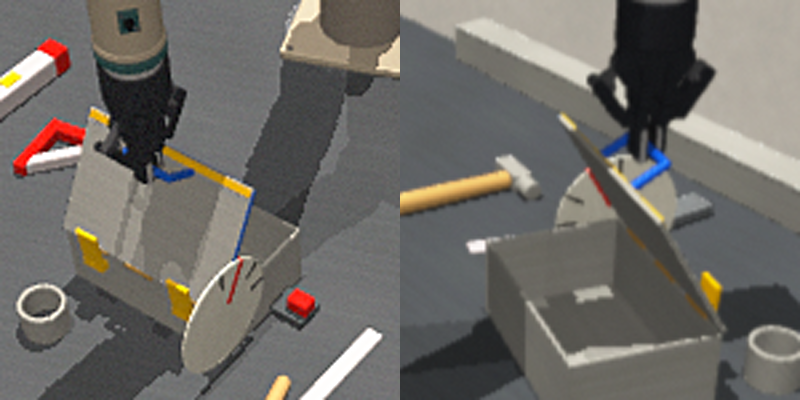

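The blue strip lines up with the red mark (scene crop, about (240,260)). The lid is steady at about 60°, and the loose things in these crops look unmoved. Handing in.

```bash
python3 -c "
from cell import ctrl
print(ctrl.finish_job())"
```

```text
the job is handed in; nothing more can be done
None
```

The lid was swung onto its stops (held there under a 23 N push), brought back to about 60° and handed in at 10.4 s, still and gripped at about 64 N; the hand-in returned no verdict.

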